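Angle the cold chisel past the post into its bay

ROBOT

A 6-joint arm with a two-finger parallel gripper is mounted at the origin on the work surface; the furniture and walls round the work are solid. World frame = base frame: x ahead of the robot, y to its left, z up, the work surface at z = 0. Lengths are in mm, angles in rad, forces in N, time in s.
With the tool pointing down it reaches from about 300 to 775 mm from the base axis. Payload 14.6 kg.
Tool frame: the origin (TCP) lies midway between the tips of the shut fingers; the grasp point (between the pads) lies behind it (manip.grip_depth is the z of the grasp point in the tool frame, in mm); z points along the fingers, y is the line along which they close (so a half turn about z gives the same grasp; the last joint's range is limited). The gripper opens to 94 mm and grips with 3 to 60 N. Pads are 16 mm wide; open, the fingers measure 119 mm over their backs; the gripper's body (75 mm by 177 mm) begins 78 mm behind the grasp point.
Start: joints at [-0.067, 0.3, 1.521, -0, 1.321, -0.067], TCP at [549.99, -0.002, 205.446] pointing down, gripper open.
Joint ranges: [-3.03, 3.03], [-0.79, 2.21], [0.23, 2.52], [-1.04, 4.18], [0, 3.07], [-2.55, 2.55]. Speed limits (rad/s): [2.22, 2.22, 2.57, 3.14, 3.14, 3.14].

INTERFACE

Orientations are given as [roll, pitch, yaw] about the fixed x, y, z axes, in that order (R = Rz(yaw) Ry(pitch) Rx(roll)).
In Python, from cell import manip gives the robot as it stands.
- The arm moves only by the tool nudge_tcp, called after "Call:" as name([rows], argument=value, ...), one row to a line, values as JSON. Schema: {"type":"object","properties":{"motion":{"type":"string"},"finger_gap":{"type":"number"},"clamp_n":{"type":"number"},"only":{"type":"string"},"quiet":{"type":"boolean"},"lines":{"type":"string"}},"required":["motion"],"additionalProperties":false}. motion is a string of 1 to 5 rows, parted by semicolons, with the numbers parted by spaces; each row has 6 numbers: dx, dy, dz in mm, then a rotation vector rx, ry, rz in rad; each row is the pose to reach, as a shift and turn from the pose commanded when the call began, along the tool's axes at that moment; what a row does not reach only later rows make up. A row lasts 1/10 s, in which the tool goes at most 50 mm and 0.15 rad, less where a joint would pass 70% of its speed; a pose out of reach is approached as far as the arm can. finger_gap is the finger opening in mm, set as the call begins (left out keeps the last). The fingers move at their own pace and stop on an object; clamp_n is the grip in N (left out, the last holds). Time passes only in rows, so rows that do not move let the fingers close. The tool returns the time, the measured TCP pose, the force, the opening and the grip force at its end. only (a regular expression) keeps the lines of the reply that match it, lines (a string "A,B") keeps lines A to B, and quiet returns only ok. Input that does not fit is refused with a message, and nothing moves.
- manip.read_state(): the state, without advancing time (a new reading comes with each control period).
- manip.camera(name): name is "scene" or "side" or "wrist"; returns (picture, depth): 384x512x3 uint8, red, green, blue; 384x512 float32, mm along the optical axis (not along the pixel's ray), 0 where there is no reading.
- manip.camera_info(name): a dict with "K" (3x3 intrinsics, pixels), "rvec" (rotation vector, rad) and "tvec" (3), from world to camera coordinates, as OpenCV has them; the wrist camera has in their place "mount" (4x4, takes a point from camera to tool coordinates, whose origin is the TCP and whose axes are the flange's). Camera axes: x right, y down, z forward; pixel columns grow to the right and rows downward; lengths in mm; the calibration is good to about 2 mm. The wrist camera is an equidistant fisheye: a pixel r from the principal point sees the ray r / f radians off the axis. A picture is of the moment at which its call begins: read the wrist's pose just before it. camera_info takes no time and is no camera call.
- manip.sign_off(): hands the job in; it is judged then, once.
The state is a dict: "clock": time; "joints": joint angles; "qd": joint speeds; "effort": joint torques, N m; "eef_pos": TCP position; "eef_rot": TCP orientation; "wrist_force": force on the tool from outside, world axes, zero at the start; "moment": the same for the moment, N m; "finger_gap": finger opening in mm; "finger_force": force on a finger pad.
Only numpy, scipy, OpenCV 4.12 (cv2) and the standard library are available. Lean on these libraries where they do the work, as an engineer would, in place of code of your own. Each camera call takes 0.05 s, during which the arm holds its last target. There are 200 camera calls.

TASK

Put the cold chisel away in its bay, the three-sided aluminium holder with a steel post standing in front of its mouth. Only push it with the fingertips, flat on the bench and never lifted: angle it so that its blade end slips in behind the post, then push the other end in, until it lies inside between the two cheeks along the back fence. Leave everything else on the bench where it is.

Things in the scene. Friction and masses are not known exactly. Their poses are not given: they have to be found in the camera images.
- chisel: loose grey steel cold chisel lying flat, 184 mm long, about 0.2 kg; hexagon shank 18 mm wide, 16 mm high; flat blade 20 mm wide, 3 to 13 mm above the bench. Origin: mid-length, underside; own y along it, +y to the struck head, -y to the blade; z up. Starts in front of the bay (robot's side), left of the post, roughly parallel to the fence, blade towards the post's side (right)
- head_end (a point): centre of the chisel's struck head end, 92 mm from the chisel's origin along +y, 8 mm above the underside
- blade_end (a point): centre of the chisel's blade edge, 92 mm from the chisel's origin along -y, 8 mm above the underside
- bay: fixed aluminium holder, 30 mm high, open on top and towards the robot, floor is the bench: back fence and a cheek at each end, 12 mm thick. 210 mm clear between cheeks (own y -105 to +105 mm); cheeks stand out 38 mm (own x -38 to 0). Origin: middle of the fence's inner face, bench height; own y along the fence to the left, own x away from the robot into the fence. Yaw varies by about 0.3 rad
- post: fixed upright steel post, 22 mm thick (head 24 mm), 50 mm high, in front of the right-hand (-y) part of the bay; origin at its foot's centre. 45 to 53 mm lie between it and the fence; under 165 mm between it and the left cheek's inner face along the fence, so the chisel cannot go in parallel to the fence: it goes in at about 0.2 to 0.45 rad to it, blade end first
- valve: brass ball valve with a red lever, 50x146x69 mm, bystander; origin at the middle of its underside
- small_nut: hexagon nut, 27 mm across, 15 mm high, bystander beyond the bay's left end; origin at the middle of its underside
- big_nut: hexagon nut, 34 mm across, 19 mm high, bystander in front of the post; origin at the middle of its underside
- tape: roll of black tape lying flat, 69 mm across, 19 mm high, bystander on the right; origin at the middle of its underside
- oil_can: oil can, 66 mm across, 183 mm high, bystander on the right; origin at the middle of its underside
- spray_can: spray can, 66 mm across, 192 mm high, bystander on the right; origin at the middle of its underside
- grease_tin: grease tin, 70 mm across, 46 mm high, bystander on the right; origin at the middle of its underside

How it is judged (in metres and radians):
On the way:
1. the blade end is in behind the post while the head end is still out in front of the bay (x of blade_end in the frame of bay above -0.048 m and y of blade_end in the frame of post below 0 m and x of head_end in the frame of bay below -0.048 m), for 0.1 s.
At the end, for the whole second after the job is handed in: The chisel lies flat and at rest on the bench inside the bay, between the cheeks, along the back fence: the middle of each end is within 26 mm of the fence's inner face (10 mm when touching) and its middle within 22 mm of the bay's middle (x of each of head_end, blade_end in the frame of bay above -0.026 m and y of chisel in the frame of bay between -0.022 and 0.022 m and height (world z) of chisel below 0.006 m and angle between chisel's own z axis and vertical below 0.1 rad and linear speed of chisel below 0.01 m/s).
It fails at once if the chisel is lifted (12 mm or more) or tipped (height (world z) of chisel above 0.012 m or height (world z) of any of head_end, blade_end above 0.03 m or angle between chisel's own z axis and vertical above 0.35 rad).
It fails at once if another thing on the bench is moved by more than 20 mm (distance of any of valve, small_nut, big_nut, tape, oil_can, spray_can, grease_tin from where it was at the start of the episode above 0.02 m).
It also fails if it takes over 72 s, if anything falls off the work surface, if the arm or the gripper's body presses on something with over 40 N, if the wrist force passes 120 N, or if a joint passes its speed limit or range.

## Working session

There is one attempt and no reset: what is moved stays moved. The work goes in short steps, Python scripts to look and compute and a tool call to move; the robot and the scene stay as the last step left them, time stands still between calls to the robot, and variables do not carry over. Pictures are saved under pics/ and viewed, at most 10 in all, crops included, and the job is handed in when it is done.

```bash
ls; mkdir -p pics
```

Run:
```python
from cell import manip
import cv2,numpy as np
for n in ["scene","side"]:
    p,d=manip.camera(n); cv2.imwrite(f"pics/{n}0.png",p[:,:,::-1]); np.savez(f"pics/{n}0.npz",p=p,d=d)
    i=manip.camera_info(n); print(n,i)
print(manip.read_state(), manip.grip_depth)
```

```text
cell.py
pics
scene {'K': array([[446.51498002,   0.        , 251.47233604],
       [  0.        , 446.51498002, 191.38426652],
       [  0.        ,   0.        ,   1.        ]]), 'rvec': array([ 0.99808063, -2.12837694,  1.3369393 ]), 'tvec': array([ 241.63599403,  203.65254298, 1012.61035279])}
side {'K': array([[443.19484682,   0.        , 259.10722172],
       [  0.        , 443.19484682, 193.89810269],
       [  0.        ,   0.        ,   1.        ]]), 'rvec': array([ 0.48093333, -2.65998568,  1.24111365]), 'tvec': array([ 365.36170061,  162.80911885, 1117.07453148])}
{'clock': 0.1, 'joints': array([-6.66303816e-02,  3.00425823e-01,  1.52150349e+00, -1.27512864e-05,
        1.32073052e+00, -6.65937550e-02]), 'qd': array([ 0.00041787, -0.00088759, -0.00135719,  0.00048479,  0.00043577,
       -0.00026308]), 'effort': array([ 1.84928511e-03, -5.32644153e+01, -3.53284299e+01,  7.10431044e-02,
        2.34944851e-02, -7.30603051e-05]), 'eef_pos': array([ 5.49761732e+02, -7.09491446e-03,  2.04943999e+02]), 'eef_rot': array([-3.14052702e+00, -5.86907054e-05,  1.57076283e+00]), 'wrist_force': array([-0.17707711, -0.36940741, -0.43438741]), 'moment': array([ 0.01432003, -0.00411458,  0.00471831]), 'finger_force': 0.0, 'finger_gap': 94.04589208168791} -18.8
```

View pics/scene0.png

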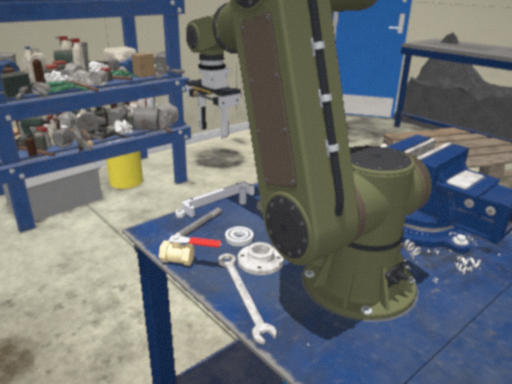

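View pics/side0.png

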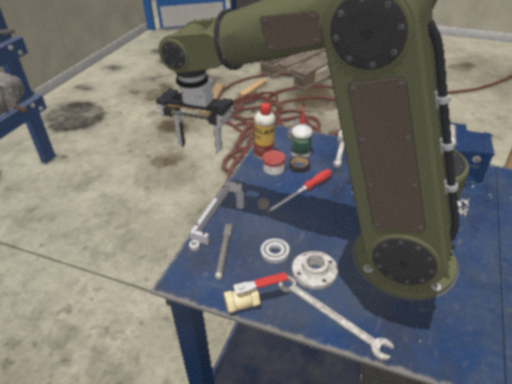

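Create h.py:
```python
import numpy as np,cv2
from cell import manip
def cam(n):
    i=manip.camera_info(n); return i["K"],cv2.Rodrigues(i["rvec"])[0],np.array(i["tvec"])
def cloud(n,d):
    K,R,t=cam(n); v,u=np.mgrid[:d.shape[0],:d.shape[1]]
    c=np.stack([(u-K[0,2])/K[0,0]*d,(v-K[1,2])/K[1,1]*d,d],-1)
    return (c-t)@R
def ray(n,uv,z):
    K,R,t=cam(n); r=R.T@np.linalg.inv(K)@np.array([uv[0],uv[1],1.]); o=-R.T@t
    return o+r*(z-o[2])/r[2]
def topview(n,p,d,x0=300,x1=800,y0=-400,y1=400,s=1):
    W=cloud(n,d); return W
```

Run:
```python
from h import *
for n in ["scene","side"]:
    f=np.load(f"pics/{n}0.npz"); W=cloud(n,f["d"]); 
    ok=(f["d"]>0)&(W[...,2]>5)&(W[...,2]<60)
    print(n,ok.sum(), np.percentile(W[(f["d"]>0)][:,2],[5,25,50,75]))
```

```text
scene 12931 [-7.74540323e+02 -5.69950622e+02 -2.67205745e-01  1.92156124e+02]
side 10250 [-7.70548932e+02 -7.62040259e+02 -3.58740392e-01  3.23525463e+01]
```
Scene: chisel at around (200,222) scene; side chisel from (228,225) to (219,277). The bay: side view (200,235) to (240,190). The post at (238,195)? Big nut at (263,203) dark. Valve at (245,298).

The side view shows the chisel from (228,225) to (219,277) with the bay running from (200,238) to (240,185). The post is near (238,195), the big nut near (263,203) and the valve near (245,298). Next I'll use the wrist view and rays from the side view.

Run:
```python
from h import *
f=np.load("pics/side0.npz"); W=cloud("side",f["d"]);
for uv in [(228,225),(219,277),(223,250),(201,240),(210,215),(236,186),(239,205),(263,203),(275,250),(245,300),(270,283),(196,242)]:
    print(uv,W[uv[1],uv[0]].round(0),ray("side",uv,8).round(0))
print(manip.camera_info("wrist"))
s=manip.read_state(); p,d=manip.camera("wrist"); np.savez("pics/w0.npz",p=p,d=d,pos=s["eef_pos"],rot=s["eef_rot"])
cv2.imwrite("pics/w0.png",p[:,:,::-1])
```

```text
(228, 225) [460.  54.  14.] [463.  48.   8.]
(219, 277) [410. 221.   8.] [410. 221.   8.]
(223, 250) [432. 148.  21.] [438. 137.   8.]
(201, 240) [505. 128.  11.] [507. 125.   8.]
(210, 215) [523.  36.  16.] [527.  29.   8.]
(236, 186) [501. -97.  25.] [ 510. -115.    8.]
(239, 205) [465. -34.  12.] [467. -38.   8.]
(263, 203) [399. -53.  24.] [406. -70.   8.]
(275, 250) [314.  87.   3.] [313.  91.   8.]
(245, 300) [317. 281.  37.] [326. 262.   8.]
(270, 283) [273. 239.  65.] [288. 196.   8.]
(196, 242) [514. 140.  13.] [516. 136.   8.]
{'K': array([[297.31863964,   0.        , 253.6868908 ],
       [  0.        , 297.31863964, 192.13753454],
       [  0.        ,   0.        ,   1.        ]]), 'mount': array([[ 7.13860662e-04, -9.58398972e-01, -2.85431080e-01,
         8.32709993e+01],
       [ 9.99999745e-01,  6.83098792e-04,  2.07333063e-04,
         8.09862600e-01],
       [-3.73016867e-06, -2.85431155e-01,  9.58399215e-01,
        -1.79504923e+02],
       [ 0.00000000e+00,  0.00000000e+00,  0.00000000e+00,
         1.00000000e+00]])}
```

View pics/w0.png

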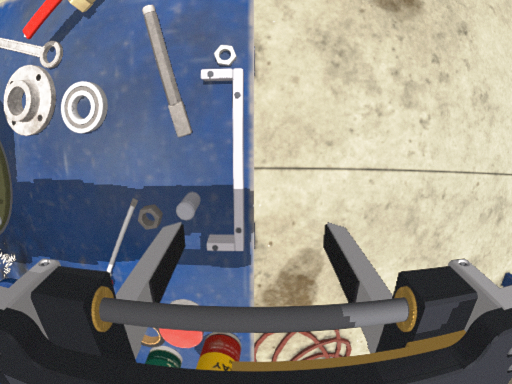

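The wrist view shows everything from above. The chisel head is at (148,8) and its blade at (183,135). The fence is at u≈238, with cheeks at (218,75) and (222,243). The post stands at about (185,207), the big nut at (150,217) and the small nut at (224,55).

Add to h.py:
```python
from scipy.spatial.transform import Rotation as Ro
def wpose(pos,rot):
    T=np.eye(4); T[:3,:3]=Ro.from_euler("xyz",rot).as_matrix(); T[:3,3]=pos
    return T@manip.camera_info("wrist")["mount"]
def wrays(uv):
    K=manip.camera_info("wrist")["K"]; uv=np.asarray(uv,float)
    a=(uv-K[:2,2])/K[0,0]; th=np.linalg.norm(a,axis=-1,keepdims=True)+1e-9
    return np.concatenate([a/th*np.sin(th),np.cos(th)],-1)
def wplane(uv,z,pos,rot):
    T=wpose(pos,rot); r=wrays(uv)@T[:3,:3].T; o=T[:3,3]
    return o+r*((z-o[2])/r[...,2:3])
def wcloud(d,pos,rot):
    T=wpose(pos,rot); v,u=np.mgrid[:d.shape[0],:d.shape[1]]
    r=wrays(np.stack([u,v],-1)); return (r/r[...,2:3]*d[...,None])@T[:3,:3].T+T[:3,3]
def snap(name):
    s=manip.read_state(); p,d=manip.camera("wrist")
    np.savez(f"pics/{name}.npz",p=p,d=d,pos=s["eef_pos"],rot=s["eef_rot"]); return p,d,s["eef_pos"],s["eef_rot"]
```

Run:
```python
from h import *
f=np.load("pics/w0.npz"); W=wcloud(f["d"],f["pos"],f["rot"]); ok=f["d"]>0
def rect(m,nm):
    n,l,st,c=cv2.connectedComponentsWithStats(m.astype(np.uint8))
    for i in range(1,n):
        if st[i,4]>60:
            P=W[l==i]; r=cv2.minAreaRect(P[:,:2].astype(np.float32))
            print(nm,st[i,4],c[i].round(),"z",np.percentile(P[:,2],[10,50,90]).round(1),"box",np.round(cv2.boxPoints(r),1).tolist())
X,Y,Z=W[...,0],W[...,1],W[...,2]
vis=ok&(np.mgrid[:384,:512][0]<255)
rect(vis&(Z>6)&(Z<22)&(X>350),"low")
rect(vis&(Z>25)&(Z<34)&(X>350),"bay")
rect(vis&(Z>38)&(Z<60)&(X>350),"post")
g=vis&(abs(Z)<4); print("bench z",np.median(Z[g]))
```

```text
low 1882 [166.  73.] z [10.5 14.  16.8] box [[401.0, 221.10000610351562], [452.3999938964844, 45.099998474121094], [472.1000061035156, 50.79999923706055], [420.70001220703125, 226.89999389648438]]
low 232 [225.  55.] z [10.6 14.8 15.9] box [[498.70001220703125, 156.1999969482422], [508.70001220703125, 131.8000030517578], [531.0, 141.0], [521.0, 165.3000030517578]]
low 64 [243. 210.] z [ 9.2 14.1 20.2] box [[536.0, -95.4000015258789], [536.0999755859375, -95.4000015258789], [536.5, -11.399999618530273], [536.4000244140625, -11.399999618530273]]
low 68 [193. 197.] z [ 7.2 13.5 19.3] box [[455.8999938964844, -36.099998474121094], [476.29998779296875, -44.599998474121094], [480.1000061035156, -35.400001525878906], [459.70001220703125, -26.899999618530273]]
low 198 [127. 219.] z [ 7.1  9.8 12. ] box [[345.70001220703125, -102.5999984741211], [353.70001220703125, -106.5999984741211], [387.0, -40.900001525878906], [379.0, -36.900001525878906]]
low 371 [149. 217.] z [ 9.2 17.9 19.4] box [[385.5, -52.900001525878906], [392.29998779296875, -82.0999984741211], [424.1000061035156, -74.69999694824219], [417.29998779296875, -45.5]]
low 128 [221. 238.] z [ 8.3 14.9 20.9] box [[487.29998779296875, -92.0], [487.29998779296875, -94.0], [522.4000244140625, -93.5], [522.4000244140625, -91.4000015258789]]
bay 2313 [233. 155.] z [28.9 30.2 31.4] box [[486.20001220703125, -103.9000015258789], [535.4000244140625, -104.30000305175781], [537.0999755859375, 129.10000610351562], [488.0, 129.5]]
post 299 [185. 210.] z [46.2 49.8 50.7] box [[449.8999938964844, -43.900001525878906], [468.20001220703125, -57.0], [482.1000061035156, -37.5], [463.79998779296875, -24.399999618530273]]
bench z -0.026312455602379714
```

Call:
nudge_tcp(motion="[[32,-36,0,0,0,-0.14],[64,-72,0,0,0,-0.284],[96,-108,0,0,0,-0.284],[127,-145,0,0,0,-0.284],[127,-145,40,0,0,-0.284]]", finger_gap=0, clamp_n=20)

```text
refused: motion: the value is not of type 'string' (schema: type "string"). Nothing was moved.
```

Wrong form. The message asks for rows parted by semicolons, with the numbers parted by spaces, so I'll send the same numbers that way.

Call:
nudge_tcp(motion="32 -36 0 0 0 -0.14;64 -72 0 0 0 -0.284;96 -108 0 0 0 -0.284;127 -145 0 0 0 -0.284;127 -145 40 0 0 -0.284", finger_gap=0, clamp_n=20)

```text
clock: 0.65
eef_pos: [404.3, 129.9, 169.0]
eef_rot: [3.133, 0.0, 1.858]
wrist_force: [2.4, -0.5, -1.2]
finger_gap: 57.5
finger_force: 0.0
```

Call:
nudge_tcp(motion="0 0 40 0 0 0;0 0 80 0 0 0;0 0 100 0 0 0;0 0 120 0 0 0;0 0 120 0 0 0")

```text
clock: 1.15
eef_pos: [403.6, 126.7, 43.5]
eef_rot: [-3.137, -0.0, 1.855]
wrist_force: [-0.3, -0.8, 0.8]
finger_gap: 17.6
finger_force: 0.0
```

Run:
```python
from h import *
p,d,pos,rot=snap("w1"); print(pos,rot); cv2.imwrite("pics/w1.png",p[:,:,::-1])
```

```text
[403.59229257 126.68286129  43.50089799] [-3.13730382e+00 -2.70626860e-04  1.85478682e+00]
```

View pics/w1.png

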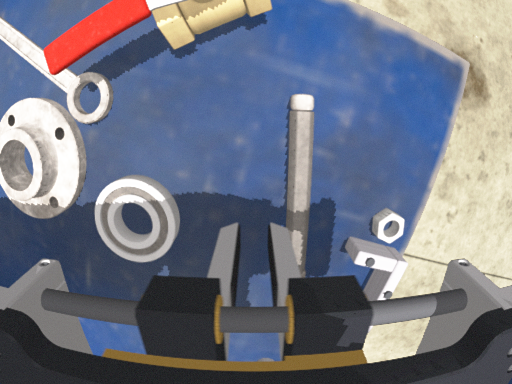

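The chisel lies parallel to the tool's x axis, with its head at (302,102). The fingers are still closing on its near side.

Call:
nudge_tcp(motion="6 0 0 0 0 0;6 0 0 0 0 0;6 0 20 0 0 0;6 0 38 0 0 0;6 0 38 0 0 0", finger_gap=0)

```text
clock: 1.7
eef_pos: [402.6, 132.7, 6.7]
eef_rot: [-3.14, -0.0, 1.855]
wrist_force: [-0.8, -0.3, 0.3]
finger_gap: 0.8
finger_force: 0.0
```

Call:
nudge_tcp(motion="0 5 0 0 0 0;0 10 0 0 0 0;0 14 0 0 0 0;0 18 0 0 0 0;0 21.5 0 0 0 0")

```text
clock: 2.2
eef_pos: [423.7, 138.7, 9.2]
eef_rot: [-3.14, 0.0, 1.855]
wrist_force: [-31.9, -11.0, 63.1]
finger_gap: 0.1
finger_force: 34.5
```

Call:
nudge_tcp(motion="0 0 0 0 0 0;0 -10 0 0 0 0;0 -10 -40 0 0 0;0 -10 -80 0 0 0;0 -10 -80 0 0 0")

```text
clock: 2.7
eef_pos: [416.8, 136.6, 92.0]
eef_rot: [3.134, 0.0, 1.855]
wrist_force: [-0.4, 0.2, -0.9]
finger_gap: 0.3
finger_force: 0.0
```

Add to h.py:
```python
def chisel(name,zlo=5,zhi=22,box=(380,540,-95,235)):
    p,d,pos,rot=snap(name); cv2.imwrite(f"pics/{name}.png",p[:,:,::-1])
    W=wcloud(d,pos,rot); X,Y,Z=W[...,0],W[...,1],W[...,2]
    m=(d>0)&(Z>zlo)&(Z<zhi)&(X>box[0])&(X<box[1])&(Y>box[2])&(Y<box[3])
    n,l,st,c=cv2.connectedComponentsWithStats(m.astype(np.uint8))
    print("tcp",pos.round(1),rot.round(3))
    for i in range(1,n):
        if st[i,4]>80:
            P=W[l==i]; (cx,cy),(w,h),a=cv2.minAreaRect(P[:,:2].astype(np.float32))
            b=cv2.boxPoints(((cx,cy),(w,h),a))
            e=sorted([(b[j]+b[(j+1)%4])/2 for j in range(4)],key=lambda q:q[1])
            th=np.arctan2(e[0][0]-e[3][0],e[3][1]-e[0][1])
            print(st[i,4],"z",np.percentile(P[:,2],[10,90]).round(1),"size",round(w,1),round(h,1),"low-y end",e[0].round(1),"high-y end",e[3].round(1),"th",th.round(3))
    return W,l,p
```

```bash
python3 -c "
from h import *
chisel('w2')"
```

```text
tcp [416.8 136.6  92. ] [3.134 0.    1.855]
2588 z [10.6 16.9] size 18.8 159.9 low-y end [456.7  71.2] high-y end [410.7 224.3] th 0.292
464 z [ 7.5 15.8] size 24.3 26.9 low-y end [512.4 137.5] high-y end [516.  161.6] th -0.148
310 z [ 6.6 20.3] size 49.3 11.3 low-y end [486.4 123.3] high-y end [534.4 134.6] th -1.338
292 z [ 6.5 20.7] size 2.3 49.0 low-y end [525.2  65.2] high-y end [525.1 114.2] th 0.001
```

The finger tip wedged on the upper slope of the hex shank because it was too high. I'll retry lower.

Call:
nudge_tcp(motion="0 -14 0 0 0 0;0 -14 40 0 0 0;0 -14 70 0 0 0;0 -14 70 0 0 0")

```text
clock: 3.15
eef_pos: [398.4, 131.4, 14.0]
eef_rot: [-3.134, -0.0, 1.855]
wrist_force: [0.5, -0.2, 1.0]
finger_gap: 0.6
finger_force: 0.0
```

Call:
nudge_tcp(motion="0 0 0 0 0 0;0 0 0 0 0 0")

```text
clock: 3.35
eef_pos: [401.6, 132.2, 18.5]
eef_rot: [3.14, 0.0, 1.855]
wrist_force: [0.1, 0.0, 0.4]
finger_gap: 0.7
finger_force: 0.0
```

Call:
nudge_tcp(motion="0 0 5 0 0 0;0 0 10 0 0 0;0 0 14 0 0 0;0 0 14 0 0 0;0 0 14 0 0 0")

```text
clock: 3.85
eef_pos: [400.9, 132.0, 3.4]
eef_rot: [-3.141, -0.0, 1.855]
wrist_force: [0.1, -0.5, -0.4]
finger_gap: 0.3
finger_force: 0.0
```

Call:
nudge_tcp(motion="0 0 0 0 0 0;0 0 0 0 0 0")

```text
clock: 4.05
eef_pos: [401.0, 132.1, 3.6]
eef_rot: [3.141, -0.0, 1.855]
wrist_force: [-0.8, -1.2, -0.1]
finger_gap: 0.5
finger_force: 0.0
```

Call:
nudge_tcp(motion="0 4 1 0 0 0;0 8 1 0 0 0;0 12 1 0 0 0;0 15 1 0 0 0;0 18 1 0 0 0")

```text
clock: 4.55
eef_pos: [418.1, 137.1, 2.4]
eef_rot: [-3.141, -0.0, 1.855]
wrist_force: [-3.5, -0.6, 4.2]
finger_gap: 0.5
finger_force: 2.7
```

Call:
nudge_tcp(motion="0 2 0 0 0 0;0 4 0 0 0 0;0 6 0 0 0 0;0 6 0 0 0 0")

```text
clock: 4.95
eef_pos: [424.1, 138.8, 2.5]
eef_rot: [3.141, -0.0, 1.855]
wrist_force: [-2.0, -0.6, 2.2]
finger_gap: 0.7
finger_force: 1.4
```

```bash
python3 -c "
from h import *
chisel('w3')"
```

```text
tcp [424.1 138.8   2.5] [ 3.141 -0.     1.855]
5035 z [10.6 17. ] size 40.7 114.6 low-y end [440.4 114.1] high-y end [408.2 224.1] th 0.285
937 z [ 7.  15.6] size 24.6 26.9 low-y end [511.3 137.6] high-y end [517.  161.5] th -0.234
762 z [ 7.  20.3] size 50.8 10.3 low-y end [512.  123.8] high-y end [510.2 134. ] th 0.179
450 z [ 7.5 20.3] size 2.6 47.3 low-y end [525.4  46.6] high-y end [525.1  93.9] th 0.006
```

View pics/w3.png

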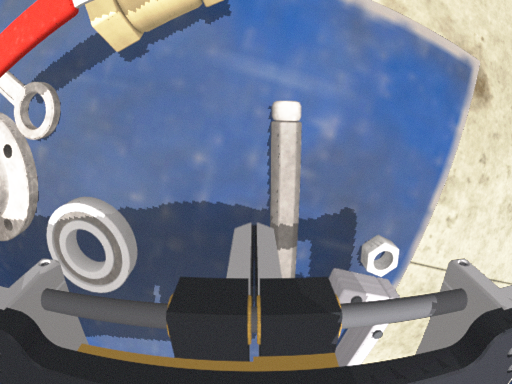

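The closed fingers sit at (255,250), touching the shank's near side. The shank spans u 271–301 and the head is at (286,105).

Add to h.py:
```python
def axis(name,lo=145,hi=225):
    "shank axis from top-face points with world y in lo..hi"
    f=np.load(f"pics/{name}.npz"); W=wcloud(f["d"],f["pos"],f["rot"]); X,Y,Z=W[...,0],W[...,1],W[...,2]
    m=(f["d"]>0)&(Z>12)&(Z<20)&(X>390)&(X<470)&(Y>lo)&(Y<hi)
    n,l,st,c=cv2.connectedComponentsWithStats(m.astype(np.uint8)); i=1+st[1:,4].argmax(); P=W[l==i][:,:2]
    vx,vy,x0,y0=cv2.fitLine(P.astype(np.float32),cv2.DIST_L2,0,.01,.01).ravel(); th=np.arctan(-vx/vy)
    print("axis th",round(float(th),3),"thru",round(float(x0),1),round(float(y0),1),"ymax",P[:,1].max().round(1),"x at y=-29:",round(float(x0-(-29-y0)*np.tan(th)*-1*-1),1))
```

```bash
python3 -c "
from h import *
axis('w0',60,215);axis('w2',145,215);axis('w3',160,215)"
```

```text
axis th 0.279 thru 437.6 135.1 ymax 215.0 x at y=-29: 484.6
axis th 0.287 thru 423.7 180.7 ymax 215.0 x at y=-29: 485.5
axis th 0.304 thru 429.8 188.4 ymax 215.0 x at y=-29: 497.9
```

Call:
nudge_tcp(motion="0 -10 0 0 0 0;0 -10 -40 0 0 0;30 -10 -80 0 0 0;60 0 -120 0 0 0;100 19 -150 0 0 0")

```text
clock: 5.5
eef_pos: [413.2, 237.1, 152.7]
eef_rot: [3.139, -0.0, 1.854]
wrist_force: [2.0, -0.6, -0.4]
finger_gap: 0.6
finger_force: 0.0
```

Call:
nudge_tcp(motion="16 0 0 0 0 0;16 0 0 0 0 0;16 0 0 0 0 0")

```text
clock: 5.8
eef_pos: [408.5, 251.2, 149.3]
eef_rot: [-3.141, 0.0, 1.855]
wrist_force: [-0.0, -1.3, -0.5]
finger_gap: 0.7
finger_force: 0.0
```

```bash
python3 -c "
from h import *
chisel('w4'); axis('w4',70,215)"
```

```text
tcp [408.5 251.2 149.3] [-3.141  0.     1.855]
314 z [ 9.6 16.9] size 17.4 25.1 low-y end [425.4 203.5] high-y end [418.5 227.5] th 0.28
114 z [ 6.7 15.1] size 24.0 7.7 low-y end [512.5 154.5] high-y end [510.1 161.9] th 0.311
axis th -1.563 thru 422.8 210.2 ymax 215.0 x at y=-29: -32186.8
```

Run:
```python
from h import *
p,d=manip.camera("side"); cv2.imwrite("pics/s1.png",cv2.resize(p[150:330,150:350,::-1],None,fx=3,fy=3,interpolation=cv2.INTER_CUBIC))
```

```text
(no output)
```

View pics/s1.png

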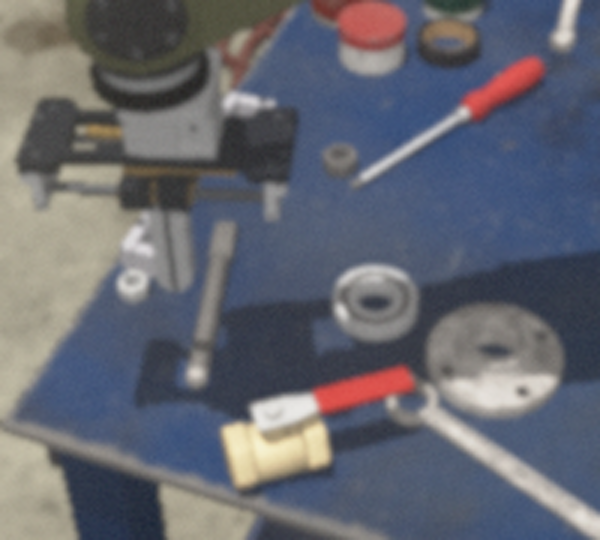

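The crop shows the whole chisel. Its head end at crop (197,383) is image (215.7,277.7), and its blade end at crop (226,222) is image (225.3,224).

Run:
```python
from h import *
a=ray("side",(215.7,277.5),8);b=ray("side",(225.3,223.5),8);print(a,b,np.hypot(*(a-b)[:2]),np.arctan((b-a)[0]/(a-b)[1]))
```

```text
[417.0111572  225.41949089   8.        ] [472.7570397   45.34877209   8.        ] 188.50216759289367 0.30022036690292697
```

Call:
nudge_tcp(motion="0 3 50 0 0 0.03;0 3 95 0 0 0.03;0 3 125 0 0 0.03;0 3 140 0 0 0.03;0 3 140 0 0 0.03")

```text
clock: 6.4
eef_pos: [410.8, 251.1, 7.8]
eef_rot: [-3.137, 0.001, 1.824]
wrist_force: [-0.4, -0.0, 0.8]
finger_gap: 0.3
finger_force: 0.0
```

Call:
nudge_tcp(motion="0 0 0 0 0 0;0 0 0 0 0 0")

```text
clock: 6.6
eef_pos: [412.6, 252.6, 11.0]
eef_rot: [3.14, -0.0, 1.824]
wrist_force: [0.4, 0.6, 0.2]
finger_gap: 0.4
finger_force: 0.0
```

Call:
nudge_tcp(motion="0 0 4 0 0 0;0 0 8.5 0 0 0;-8 0 8.5 0 0 0;-16 0 8.5 0 0 0;-20 0 8.5 0 0 0")

```text
clock: 7.1
eef_pos: [417.3, 232.5, 1.5]
eef_rot: [3.142, -0.0, 1.824]
wrist_force: [-1.1, 1.1, -0.8]
finger_gap: 0.7
finger_force: 0.6
```

Call:
nudge_tcp(motion="-7 0 0 0 0 0;-14 0 0 0 0 0;-21 0 0 0 0 0;-28 0 0 0 0 0;-35 0 0 0 0 0")

```text
clock: 7.6
eef_pos: [425.9, 198.9, 1.5]
eef_rot: [-3.142, -0.0, 1.825]
wrist_force: [-0.9, 0.8, -0.1]
finger_gap: 0.6
finger_force: 0.6
```

```bash
python3 -c "
from h import *
p,d=manip.camera('side'); np.savez('pics/s2.npz',p=p,d=d); cv2.imwrite('pics/s2.png',cv2.resize(p[150:330,150:350,::-1],None,fx=3,fy=3,interpolation=cv2.INTER_CUBIC))"
```

```text
(no output)
```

View pics/s2.png

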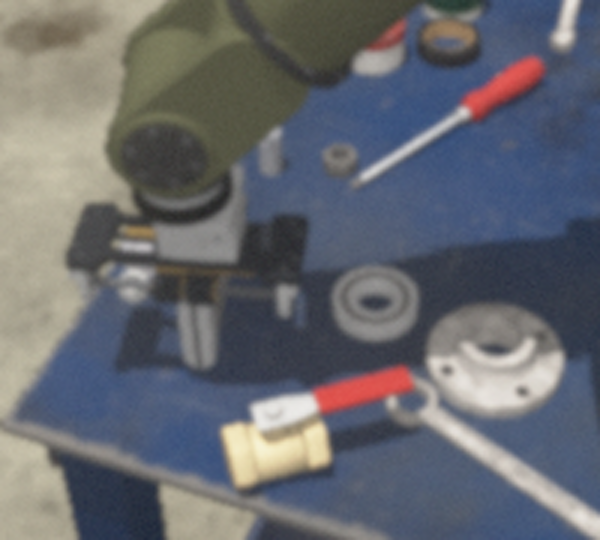

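The gripper hides the chisel in this view, so I'll rise and use the wrist camera.

Call:
nudge_tcp(motion="10 0 0 0 0 0;10 0 -50 0 0 0;-20 -5 -100 0 0 0;-60 -10 -150 0 0 0;-100 -10 -180 0 0 0")

```text
clock: 8.15
eef_pos: [437.5, 116.4, 169.1]
eef_rot: [3.14, 0.0, 1.827]
wrist_force: [0.7, 0.9, 0.8]
finger_gap: 0.6
finger_force: 0.0
```

Call:
nudge_tcp(motion="-38 -10 0 0 0 0;-38 -10 0 0 0 0;-38 -10 0 0 0 0")

```text
clock: 8.45
eef_pos: [437.5, 77.2, 166.8]
eef_rot: [3.141, -0.0, 1.824]
wrist_force: [0.8, -0.1, -0.4]
finger_gap: 0.3
finger_force: 0.0
```

```bash
python3 -c "
from h import *
chisel('w5'); axis('w5',40,180)"
```

```text
tcp [437.5  77.2 166.8] [ 3.141 -0.     1.824]
2292 z [10.8 16.8] size 19.7 181.7 low-y end [477.3  12.8] high-y end [428.3 187.7] th 0.273
276 z [ 8.9 15.8] size 23.0 25.5 low-y end [518.1 137.6] high-y end [509.3 161.5] th 0.353
512 z [ 6.8 20.4] size 157.2 2.2 low-y end [524.7 -41.2] high-y end [525.3 116. ] th -0.004
279 z [ 7.2 19.2] size 33.3 25.2 low-y end [405.7 -73.1] high-y end [401.6 -48.2] th 0.163
axis th 0.263 thru 448.7 114.7 ymax 180.0 x at y=-29: 487.4
```

Call:
nudge_tcp(motion="18 -12 50 0 0 -0.02;18 -12 100 0 0 -0.02;18 -12 140 0 0 -0.02;18 -12 156 0 0 -0.02;18 -12 156 0 0 -0.02")

```text
clock: 9.0
eef_pos: [419.6, 92.4, 8.4]
eef_rot: [-3.136, -0.001, 1.847]
wrist_force: [-0.5, -0.0, 0.7]
finger_gap: 0.4
finger_force: 0.0
```

Call:
nudge_tcp(motion="0 0 0 0 0 0;0 0 0 0 0 0;0 0 0 0 0 0")

```text
clock: 9.3
eef_pos: [422.1, 91.7, 11.9]
eef_rot: [3.14, 0.0, 1.845]
wrist_force: [0.6, 0.2, -0.8]
finger_gap: 0.5
finger_force: 0.0
```

Call:
nudge_tcp(motion="0 0 5 0 0 0;0 0 9.5 0 0 0;0 4 9.5 0 0 0;0 8 9.5 0 0 0;0 11 9.5 0 0 0")

```text
clock: 9.8
eef_pos: [432.5, 94.5, 1.4]
eef_rot: [3.141, 0.0, 1.845]
wrist_force: [-0.1, -0.2, -1.1]
finger_gap: 0.5
finger_force: 0.0
```

Call:
nudge_tcp(motion="0 2 0 0 0 0;0 4 0 0 0 0;0 6 0 0 0 0;0 6 0 0 0 0;0 6 0 0 0 0")

```text
clock: 10.3
eef_pos: [437.8, 96.0, 1.3]
eef_rot: [3.141, 0.0, 1.845]
wrist_force: [-0.7, -0.4, 0.2]
finger_gap: 0.7
finger_force: 0.7
```

Call:
nudge_tcp(motion="0 -10 0 0 0 0;20 -10 -30 0 0 0;60 0 -40 0 0 0;100 20 -40 0 0 0;120 21 -40 0 0 0")

```text
clock: 10.8
eef_pos: [425.9, 219.7, 42.0]
eef_rot: [3.139, -0.001, 1.846]
wrist_force: [0.2, -0.0, -0.4]
finger_gap: 0.2
finger_force: 0.0
```

Call:
nudge_tcp(motion="0 0 0 0 0 0;0 0 0 0 0 0")

```text
clock: 11.0
eef_pos: [425.0, 216.7, 41.1]
eef_rot: [-3.141, 0.0, 1.846]
wrist_force: [-0.1, 0.1, 0.3]
finger_gap: 0.7
finger_force: 0.0
```

```bash
python3 -c "
from h import *
chisel('w6');axis('w6',100,190)"
```

```text
tcp [425.  216.7  41.1] [-3.141  0.     1.846]
195 z [15.4 16.9] size 7.9 42.7 low-y end [468.   68.3] high-y end [456.7 109.5] th 0.268
axis th 0.393 thru 457.2 105.0 ymax 109.4 x at y=-29: 512.7
```

Call:
nudge_tcp(motion="0 0 20 0 0 0;0 0 34 0 0 0;0 0 39 0 0 0;-8 0 39 0 0 0;-16 0 39 0 0 0")

```text
clock: 11.55
eef_pos: [430.3, 200.9, 2.8]
eef_rot: [3.141, 0.0, 1.845]
wrist_force: [0.5, -0.2, -0.5]
finger_gap: 0.5
finger_force: 0.0
```

Call:
nudge_tcp(motion="-7 0 0 0 0 0;-14 0 0 0 0 0;-21 0 0 0 0 0;-28 0 0 0 0 0;-35 0 0 0 0 0")

```text
clock: 12.05
eef_pos: [439.5, 167.6, 2.4]
eef_rot: [3.141, -0.0, 1.845]
wrist_force: [-0.8, 2.6, 2.2]
finger_gap: 0.3
finger_force: 1.5
```

Call:
nudge_tcp(motion="-7 0 0 0 0 0;-14 0 0 0 0 0;-21 0 0 0 0 0;-27 0 0 0 0 0;-27 0 0 0 0 0")

```text
clock: 12.55
eef_pos: [446.7, 141.2, 2.1]
eef_rot: [-3.141, 0.0, 1.844]
wrist_force: [-0.2, 0.6, -0.3]
finger_gap: 0.4
finger_force: 0.0
```

Call:
nudge_tcp(motion="10 0 0 0 0 0;10 0 -50 0 0 0;-10 -5 -100 0 0 0;-50 -10 -150 0 0 0;-90 -10 -180 0 0 0")

```text
clock: 13.05
eef_pos: [457.8, 65.9, 173.1]
eef_rot: [3.14, 0.0, 1.847]
wrist_force: [0.4, 0.1, 0.2]
finger_gap: 0.4
finger_force: 0.0
```

Call:
nudge_tcp(motion="-38 -10 0 0 0 0;-38 -10 0 0 0 0;-38 -10 0 0 0 0")

```text
clock: 13.35
eef_pos: [458.5, 26.5, 170.5]
eef_rot: [-3.141, -0.0, 1.844]
wrist_force: [0.5, 0.5, -0.4]
finger_gap: 0.5
finger_force: 0.0
```

```bash
python3 -c "
from h import *
chisel('w7'); axis('w7',-10,125)"
```

```text
tcp [458.5  26.5 170.5] [-3.141 -0.     1.844]
299 z [ 9.8 16. ] size 24.9 26.4 low-y end [512.3 136.6] high-y end [515.7 161.3] th -0.137
2149 z [10.6 16.9] size 19.8 181.8 low-y end [497.4 -43.6] high-y end [447.1 131.1] th 0.281
558 z [ 6.9 20.4] size 5.3 196.6 low-y end [527.3 -79.1] high-y end [523.1 117.4] th 0.022
449 z [ 8.6 19.6] size 32.9 29.7 low-y end [398.2 -78.6] high-y end [410.5 -48.1] th -0.384
axis th 0.224 thru 459.5 87.4 ymax 125.0 x at y=-29: 485.9
```

View pics/w7.png

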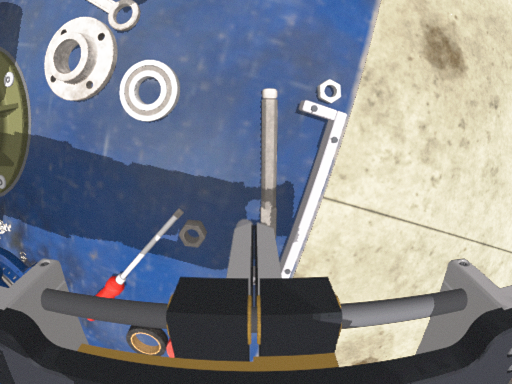

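The chisel head is at pixel (269,92) and its blade runs in behind the fingers, next to the fence. Measured, the head is at (447,131) and the blade at (498,-45), so it is behind the post as planned.

Call:
nudge_tcp(motion="45 6 0 0 0 0;90 12 30 0 0 0;131 17 80 0 0 0;131 17 130 0 0 0;131 17 150 0 0 0")

```text
clock: 13.9
eef_pos: [437.6, 159.5, 17.9]
eef_rot: [-3.139, -0.0, 1.849]
wrist_force: [0.1, -0.8, 0.3]
finger_gap: 0.6
finger_force: 0.0
```

Call:
nudge_tcp(motion="0 0 8 0 0 0;0 0 8 0 0 0;0 0 8 0 0 0")

```text
clock: 14.2
eef_pos: [440.5, 157.5, 14.2]
eef_rot: [3.14, 0.0, 1.845]
wrist_force: [0.1, 0.1, -0.5]
finger_gap: 0.7
finger_force: 0.0
```

Call:
nudge_tcp(motion="0 0 6 0 0 0;0 0 12 0 0 0;-6 0 12 0 0 0;-12 0 12 0 0 0;-17 0 12 0 0 0")

```text
clock: 14.7
eef_pos: [444.6, 140.0, 0.9]
eef_rot: [3.141, -0.0, 1.844]
wrist_force: [-1.4, 3.7, 0.3]
finger_gap: 0.2
finger_force: 2.4
```

Call:
nudge_tcp(motion="-7 0 0 0 0 0;-14 0 0 0 0 0;-21 0 0 0 0 0;-28 0 0 0 0 0;-35 0 0 0 0 0")

```text
clock: 15.2
eef_pos: [453.9, 106.5, 0.8]
eef_rot: [3.141, -0.0, 1.845]
wrist_force: [-0.8, 3.5, 2.2]
finger_gap: 0.6
finger_force: 1.6
```

Call:
nudge_tcp(motion="0 0 0 0 0 0;10 0 0 0 0 0;10 0 -50 0 0 0;-10 -5 -100 0 0 0;-50 -10 -150 0 0 0")

```text
clock: 15.7
eef_pos: [455.6, 68.2, 138.5]
eef_rot: [3.141, 0.0, 1.847]
wrist_force: [1.1, 0.5, -0.3]
finger_gap: 0.6
finger_force: 0.0
```

Call:
nudge_tcp(motion="-38 -10 -30 0 0 0;-75 -20 -30 0 0 0;-75 -20 -30 0 0 0")

```text
clock: 16.0
eef_pos: [457.2, -12.8, 167.1]
eef_rot: [3.14, 0.001, 1.842]
wrist_force: [-0.3, 0.1, -0.2]
finger_gap: 0.5
finger_force: 0.0
```

```bash
python3 -c "
from h import *
chisel('w8')"
```

```text
tcp [457.2 -12.8 167.1] [3.140e+00 1.000e-03 1.842e+00]
302 z [ 8.5 15.9] size 26.1 24.2 low-y end [505.6 138.9] high-y end [522.9 158.4] th -0.727
790 z [ 6.6 20.4] size 38.7 226.3 low-y end [530.6 -94.1] high-y end [504.9 130.7] th 0.114
2330 z [10.6 16.8] size 19.9 183.0 low-y end [508.1 -79.9] high-y end [456.3  95.6] th 0.287
462 z [ 9.2 19.4] size 32.7 29.4 low-y end [407.3 -78.2] high-y end [401.3 -49.4] th 0.205
```

Call:
nudge_tcp(motion="46 -1 0 0 0 0.1;92 -2 50 0 0 0.2;92 -2 100 0 0 0.2;92 -2 140 0 0 0.2;92 -2 152 0 0 0.2")

```text
clock: 16.55
eef_pos: [427.0, 79.3, 10.1]
eef_rot: [-3.135, 0.0, 1.647]
wrist_force: [0.4, -0.5, 0.8]
finger_gap: 0.3
finger_force: 0.0
```

Call:
nudge_tcp(motion="0 0 5 0 0 0;0 0 5 0 0 0;0 0 5 0 0 0")

```text
clock: 16.85
eef_pos: [430.8, 78.1, 10.4]
eef_rot: [3.14, -0.0, 1.645]
wrist_force: [-0.4, -0.5, 0.4]
finger_gap: 0.4
finger_force: 0.0
```

Call:
nudge_tcp(motion="0 0 5 0 0 0;0 0 8.5 0 0 0;0 4 8.5 0 0 0;0 8 8.5 0 0 0;0 12 8.5 0 0 0")

```text
clock: 17.35
eef_pos: [442.7, 78.5, 1.1]
eef_rot: [3.141, -0.0, 1.645]
wrist_force: [-0.2, 0.5, -0.3]
finger_gap: 0.2
finger_force: 0.3
```

Call:
nudge_tcp(motion="0 5 0 0 0 0;0 10 0 0 0 0;0 15 0 0 0 0;0 19 0 0 0 0;0 23 0 0 0 0")

```text
clock: 17.85
eef_pos: [465.5, 80.2, 0.9]
eef_rot: [-3.141, 0.0, 1.645]
wrist_force: [-0.8, 0.0, 0.2]
finger_gap: 0.7
finger_force: 0.4
```

Call:
nudge_tcp(motion="0 4 0 0 0 0;0 7 0 0 0 0;0 10 0 0 0 0;0 12 0 0 0 0;0 12 0 0 0 0")

```text
clock: 18.35
eef_pos: [477.3, 81.1, 0.9]
eef_rot: [3.141, -0.0, 1.645]
wrist_force: [-0.3, -0.7, 0.6]
finger_gap: 0.5
finger_force: 0.1
```

```bash
python3 -c "
from h import *
chisel('w9')"
```

```text
tcp [477.3  81.1   0.9] [ 3.141 -0.     1.645]
1122 z [ 9.2 15.8] size 23.8 27.0 low-y end [513.1 137.4] high-y end [516. 161.] th -0.122
531 z [ 6.8 20.8] size 49.5 9.4 low-y end [486.2 123.9] high-y end [534.7 133.8] th -1.371
644 z [ 7.1 20.5] size 60.3 1.4 low-y end [524.8  54.7] high-y end [525.4 115. ] th -0.01
1679 z [ 9.6 17.2] size 34.2 52.4 low-y end [515.2  67. ] high-y end [476.3 102.1] th 0.837
197 z [11.4 16.5] size 6.3 32.1 low-y end [486.4 -26.7] high-y end [484.2   5.2] th 0.069
```

Call:
nudge_tcp(motion="0 -15 0 0 0 0.07;0 -20 -50 0 0 0.07;-30 -30 -100 0 0 0.07;-70 -40 -150 0 0 0.07;-110 -40 -170 0 0 0.07")

```text
clock: 18.9
eef_pos: [445.0, -18.0, 163.7]
eef_rot: [3.139, 0.0, 1.577]
wrist_force: [0.3, -0.6, 0.0]
finger_gap: 0.3
finger_force: 0.0
```

Call:
nudge_tcp(motion="0 0 0 0 0 0;0 0 0 0 0 0")

```text
clock: 19.1
eef_pos: [445.3, -18.0, 161.1]
eef_rot: [3.141, -0.0, 1.573]
wrist_force: [-0.8, 1.0, -0.6]
finger_gap: 0.2
finger_force: 0.0
```

```bash
python3 -c "
from h import *
chisel('w10')"
```

```text
tcp [445.3 -18.  161.1] [ 3.141 -0.     1.573]
305 z [ 9.6 15.9] size 24.0 26.1 low-y end [517.7 135.8] high-y end [510.6 160.9] th 0.278
919 z [ 6.6 20.2] size 222.7 38.9 low-y end [506.2 -94.8] high-y end [506.4 127.9] th -0.001
2383 z [10.7 16.8] size 183.3 20.1 low-y end [482.3 -85.4] high-y end [501.2  96.9] th -0.104
469 z [ 8.7 19.5] size 29.4 32.0 low-y end [413.6 -76.1] high-y end [393.7 -51. ] th 0.669
```

View pics/w10.png

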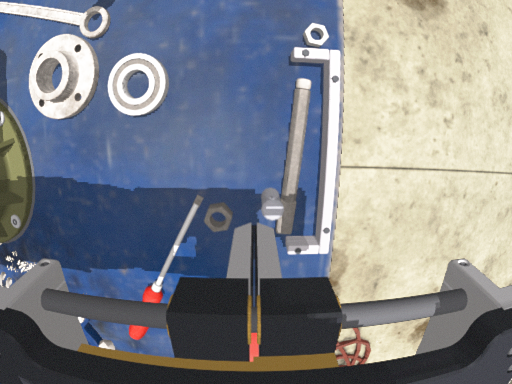

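The chisel lies inside the bay, with its head at pixel (303,83) and its blade at (285,230), still resting behind the post at (270,203). Next I'll push between the post and mid-length to bring the blade end in.

Call:
nudge_tcp(motion="4 0 50 0 0 0;4 0 100 0 0 0;4 0 135 0 0 0;4 0 150 0 0 0;4 0 150 0 0 0")

```text
clock: 19.65
eef_pos: [443.1, -12.4, 8.1]
eef_rot: [-3.135, -0.001, 1.576]
wrist_force: [0.3, -0.7, -0.1]
finger_gap: 0.5
finger_force: 0.0
```

Call:
nudge_tcp(motion="0 0 0 0 0 0;0 0 0 0 0 0;0 0 0 0 0 0")

```text
clock: 19.95
eef_pos: [445.8, -13.5, 11.9]
eef_rot: [3.14, 0.0, 1.575]
wrist_force: [0.5, 0.3, -0.3]
finger_gap: 1.0
finger_force: 0.0
```

Call:
nudge_tcp(motion="0 0 5 0 0 0;0 0 10 0 0 0;0 7 10 0 0 0;0 14 10 0 0 0;0 20 10 0 0 0")

```text
clock: 20.45
eef_pos: [465.8, -13.6, 0.9]
eef_rot: [3.141, 0.0, 1.575]
wrist_force: [0.5, 0.4, 0.2]
finger_gap: 0.5
finger_force: 0.0
```

Call:
nudge_tcp(motion="0 5 0 0 0 0;0 10 0 0 0 0;0 15 0 0 0 0;0 19 0 0 0 0;0 22 0 0 0 0")

```text
clock: 20.95
eef_pos: [487.5, -13.5, 1.0]
eef_rot: [-3.141, -0.0, 1.575]
wrist_force: [-1.9, 0.9, 1.4]
finger_gap: 0.4
finger_force: 1.1
```

Call:
nudge_tcp(motion="0 1 0 0 0 0;0 2 0 0 0 0;0 2 0 0 0 0")

```text
clock: 21.25
eef_pos: [489.3, -13.4, 1.0]
eef_rot: [3.142, -0.0, 1.575]
wrist_force: [-1.9, 0.3, -0.6]
finger_gap: 0.5
finger_force: 0.6
```

Call:
nudge_tcp(motion="0 -15 0 0 0 0;0 -45 -10 0 0 0;0 -50 -60 0 0 0;0 -50 -110 0 0 0;0 -50 -160 0 0 0")

```text
clock: 21.75
eef_pos: [438.9, -13.7, 163.0]
eef_rot: [3.141, 0.0, 1.575]
wrist_force: [0.1, 0.3, 0.2]
finger_gap: 0.8
finger_force: 0.0
```

Call:
nudge_tcp(motion="0 0 0 0 0 0;0 0 0 0 0 0")

```text
clock: 21.95
eef_pos: [439.7, -13.7, 161.5]
eef_rot: [3.139, 0.0, 1.575]
wrist_force: [-0.8, 0.2, -1.4]
finger_gap: 0.2
finger_force: 0.0
```

```bash
python3 -c "
from h import *
chisel('w11')"
```

```text
tcp [439.7 -13.7 161.5] [3.139 0.    1.575]
313 z [ 8.8 15.9] size 24.2 27.0 low-y end [512.6 136.6] high-y end [516.5 160.5] th -0.162
3335 z [ 9.  17.3] size 221.8 39.3 low-y end [506.3 -94.7] high-y end [506.4 127.1] th -0.0
463 z [ 9.2 19.4] size 29.2 32.8 low-y end [414.6 -75.8] high-y end [392.9 -51.2] th 0.722
```

Run:
```python
from h import *
f=np.load("pics/w11.npz"); W=wcloud(f["d"],f["pos"],f["rot"]); X,Y,Z=W[...,0],W[...,1],W[...,2]
m=(f["d"]>0)&(Z>9)&(Z<18)&(X>470)&(X<523)
for y in range(-90,116,15):
    k=m&(abs(Y-y)<2.5); print(y,k.sum(),np.percentile(X[k],[5,95]).round(1) if k.sum() else "")
k=m&(X>495)&(X<520)&(Y>-95)&(Y<115); print(np.percentile(Y[k],[.5,1,99,99.5,100]))
cv2.imwrite("pics/w11c.png",cv2.resize(f["p"][20:270,150:400,::-1],None,fx=2.4,fy=2.4,interpolation=cv2.INTER_CUBIC))
```

```text
-90 18 [489.7 521.8]
-75 57 [504.1 521.7]
-60 61 [504.1 521.2]
-45 59 [503.1 521.6]
-30 61 [471.8 519.4]
-15 59 [503.5 518.1]
0 57 [502.2 517.1]
15 69 [500.5 516.3]
30 70 [499.7 514.3]
45 62 [499.3 513.7]
60 74 [498.2 513.1]
75 63 [497.4 513.1]
90 68 [496.8 510.4]
105 0 
[-93.44299206 -93.15852929  96.56505541  97.59173476  98.82156515]
```

View pics/w11c.png

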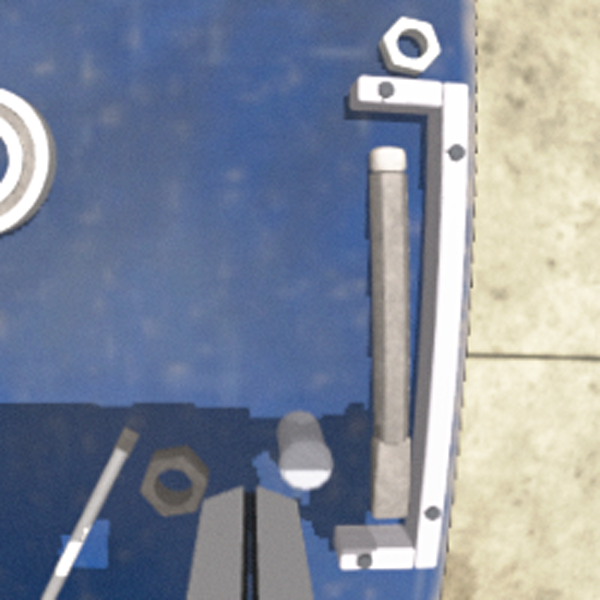

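The chisel is in the bay. Its blade touches the fence at crop (390,500), and the head at crop (388,160) is about 22 mm from it. I'll push the head in a few mm more for margin.

Call:
nudge_tcp(motion="40 0 20 0 0 0;79 0 60 0 0 0;79 10 110 0 0 0;79 20 140 0 0 0;79 20 150 0 0 0")

```text
clock: 22.5
eef_pos: [456.7, 65.4, 6.3]
eef_rot: [-3.134, 0.0, 1.575]
wrist_force: [0.7, -1.0, 0.1]
finger_gap: 0.9
finger_force: 0.0
```

Call:
nudge_tcp(motion="0 0 4 0 0 0;0 0 9 0 0 0;0 0 9 0 0 0")

```text
clock: 22.8
eef_pos: [459.1, 65.3, 2.5]
eef_rot: [3.14, -0.0, 1.574]
wrist_force: [0.2, 0.6, 0.1]
finger_gap: 0.5
finger_force: 0.0
```

Call:
nudge_tcp(motion="0 8 0 0 0 0;0 16 0 0 0 0;0 24 0 0 0 0;0 30 0 0 0 0;0 35 0 0 0 0")

```text
clock: 23.3
eef_pos: [494.3, 65.6, 1.9]
eef_rot: [-3.141, -0.0, 1.575]
wrist_force: [-4.9, 0.9, 6.0]
finger_gap: 0.3
finger_force: 3.2
```

Call:
nudge_tcp(motion="0 0 0 0 0 0;0 0 0 0 0 0;0 -15 0 0 0 0;0 -25 0 0 0 0;0 -30 -40 0 0 0")

```text
clock: 23.8
eef_pos: [460.5, 65.2, 38.7]
eef_rot: [-3.134, 0.0, 1.575]
wrist_force: [0.2, -0.1, 1.4]
finger_gap: 0.1
finger_force: 0.0
```

Call:
nudge_tcp(motion="-40 -20 -40 0 0 0;-80 -20 -90 0 0 0;-80 -20 -120 0 0 0;-80 -20 -120 0 0 0")

```text
clock: 24.2
eef_pos: [446.2, -16.3, 167.2]
eef_rot: [3.132, 0.001, 1.573]
wrist_force: [0.0, 0.4, -1.6]
finger_gap: 0.5
finger_force: 0.0
```

Run:
```python
from h import *
p,d,pos,rot=snap("w12"); W=wcloud(d,pos,rot); X,Y,Z=W[...,0],W[...,1],W[...,2]
m=(d>0)&(Z>9)&(Z<18)&(X>480)&(X<523)
for y in range(-75,116,15):
    k=m&(abs(Y-y)<2.5); print(y,k.sum(),np.percentile(X[k],[5,95]).round(1) if k.sum() else "")
k=m&(X>495)&(X<520)&(Y>-90)&(Y<115); print(np.percentile(Y[k],[.5,99.5]))
```

```text
-75 51 [499.6 516.5]
-60 60 [500.3 517. ]
-45 57 [500.8 518. ]
-30 56 [503.2 518.1]
-15 59 [503.1 518.2]
0 58 [504.7 520.4]
15 63 [504.4 520.4]
30 64 [505.1 519. ]
45 57 [506.5 521.6]
60 61 [506.5 520.5]
75 66 [507.6 521.3]
90 64 [508.9 522.3]
105 0 
[-83.3443479   96.90310184]
```

Both ends are now within about 17 mm of the fence and the chisel's centre is about 6 mm from the bay's middle, so I'm handing in.

```bash
python3 -c "
from cell import manip
print(manip.sign_off())"
```

```text
the job is handed in; nothing more can be done
None
```

The chisel is in its bay along the back fence, blade end put in behind the post first, both ends within about 17 mm of the fence by my last measurement, and the job is handed in; no verdict was shown.

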